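# Press a stuck brass spacer out of a lens tube with a drift

### The job

The brass spacer is stuck in the lower end of the black lens tube that is clamped in the press-out stand. Take the blue-handled drift from its wooden holder, feel its white rod into the tube from above and press the spacer down and out, never pushing the rod against anything with more than 25 N, until the spacer has dropped into the white catch cup below; then draw the drift out and stand it back in its holder. Do not disturb the eyepiece, the oil bottle and the air blower.

Things in the scene. Friction and masses are not known exactly. Their poses are not given: they have to be found in the camera images.
- stand: Press-out stand, fixed: aluminium base plate 96 x 116 x 10 mm; two columns (14 mm thick, tops at 60 mm) on its y axis 44 mm either side of the centre carry a clamp ring (46 mm inside, 70 mm outside, 60 to 75 mm above the desk). Three brass thumb screws hold a black lens tube rigidly upright in it. Origin: centre of the underside, under the ring's axis; z up.
- ring_top (a point): Point on the clamp ring's axis 100 mm above the desk, level with the tube's top edge. The tube's own pose is not reported: the screws do not centre it, so its axis stands 6 to 7 mm off the ring's axis, in any direction, new each time. Tube 31 mm thick (34 at its top); funnel mouth 31 mm wide at the top edge, narrowing evenly to 16.6 mm at 8.5 mm depth.
- ring_low (a point): Point on the clamp ring's axis 40 mm above the desk, level with the tube's lower end. The tube's guide bore, 16.6 mm wide, runs from 91.5 to 64 mm above the desk, the wider slotted lower end from 64 to 40 mm; its six spring tongues grip the spacer. A rod pressed off-centre on the funnel is pushed sideways towards the tube's axis.
- catch_cup: White cup on the stand's base under the tube, fixed: 56 mm wide, 13 mm high, inner floor 12 mm above the desk. Origin: centre of its underside. The spacer to land here: brass ring 22 mm outside, 12 mm inside, 14 mm high, 60 g, its top at first 59 to 64 mm above the desk. It slides under a steady push of about 8 to 15 N and drops free when its top is 40 mm above the desk.
- drift: Drift, 0.12 kg, upright in its holder: aluminium collar (32 mm wide, 5 mm thick), round blue handle above it (20 mm thick, from 5 to 46 mm over the collar's underside), white rod below. Origin: centre of the collar's underside, which rests on the holder; z up. Under a push the collar's top can bear on the fingertips. The collar meets the tube's top when the rod's tip is 7 mm out below.
- drift_rod: The white rod of the drift, 15 mm thick, 67 mm long below the collar, its tip chamfered by 1.5 mm. Origin: centre of the tip's end face; z up towards the collar.
- holder: Wooden drift holder, fixed: base 70 x 76 x 8 mm, two side walls and a top plate (56 x 66 mm, 67 to 75 mm above the desk) with one hole 19 mm wide in its middle. Origin: centre of the underside, z up.
- holder_hole (a point): Centre of the holder's hole at the top face of its top plate, 75 mm above the desk; the drift's origin lies here when it stands in the holder.
- eyepiece: Spare eyepiece standing on the desk, black and white, 35 mm wide, 50 mm high. Origin: centre of the underside.
- oil_bottle: Small dropper bottle with a black bulb, 26 mm wide, 74 mm high, standing. Origin: centre of the underside.
- blower: Black rubber air blower with a red nozzle, 50 mm wide, 119 mm high, standing. Origin: centre of the underside.
Mind the look-alikes: they are no part of the job. What is meant by the holder is not turquoise, and is the smaller of those in its own colour.

How it is judged:
By the outcome, as a careful person would: the job done as asked, in the order asked, and still so for the second after the job is handed in, with the robot touching nothing.
It also fails if it takes over 67 s, if anything falls off the work surface, if the arm or the gripper's body presses on something with over 40 N, if the wrist force passes 120 N, or if a joint passes its speed limit or range.

### The arm

A 6-joint arm with a two-finger parallel gripper is mounted at the origin on a cart in front of the work surface, level with it; the furniture and walls round the work are solid. World frame = base frame: x ahead of the robot, y to its left, z up, the work surface at z = 0. Lengths are in m, angles in rad, forces in N, time in s.
With the tool pointing down it reaches from about 0.3 to 1 m from the base axis. Payload 5.1 kg.
Tool frame: the origin (TCP) lies on the centre line of the jaws, within the pads' length; the fingertips stand 8 mm ahead of it and the grasp point (between the pads) lies 11 mm behind it (arm.tip_reach is the distance from the TCP to the fingertips, in m); z points along the fingers, y is the line along which they close (so a half turn about z gives the same grasp; the last joint's range is limited). The gripper opens to 95 mm and grips with 3 to 60 N. Pads are 20 mm wide; open, the fingers measure 119 mm over their backs; the gripper's body (75 mm by 180 mm) begins 59 mm behind the grasp point.
Start: joints at [-1.227, 0.124, 1.65, -0, 1.367, -0.083], TCP at [0.269, -0.592, 0.223] pointing down, gripper open.
Joint ranges: [-2.61, 2.61], [-1.02, 2.33], [0.03, 2.71], [-1.35, 4.49], [0.32, 2.68], [-2.91, 2.91]. Speed limits (rad/s): [2.57, 2.57, 3.14, 3.14, 3.14, 3.14].

### API

Orientations are given as a unit quaternion [x, y, z, w].
In Python, from workcell import arm gives the robot as it stands.
- The arm moves only by the tool drive_tool, never from a script. Its argument "rows" is one flat list of numbers, 7 for each row, row after row: the finger opening in cm, from 0 to 9.51, then the shift along the tool's x, y, z in cm, then the turn, a rotation vector about the tool's x, y, z in degrees. A call has 1 to 20 rows; each row shifts and turns the commanded pose from where the row before left it, along the tool's axes as they then stand; what a row does not reach is not made up. A row lasts 1/12 s, in which the tool goes at most 41.7 mm and 7.16 degrees, less where a joint would pass 70% of its speed; a pose out of reach is approached as far as the arm can. A call with a gripper value outside its range is refused whole. The fingers move at their own pace and stop on an object; "squeeze" is the grip in N (left out, the last holds). Time passes only in rows, so rows that do not move let the fingers close. It gives the time, the measured TCP pose, the force, the opening and the grip force at its end, in the units of the state.
- arm.state(): the state, without advancing time (a new reading comes with each control period).
- arm.read_camera(name): name is "scene" or "top" or "wrist"; returns a dict with "pixels" (400x640x3 uint8, blue, green, red), "fx", "fy", "cx", "cy" (pixels), "world_to_cam" (4x4, takes a point from world to camera coordinates). Camera axes: x right, y down, z forward; pixel columns grow to the right and rows downward; lengths in m; the calibration is good to about 2 mm. A picture is of the moment at which its call begins. There is no depth.
- arm.hand_in(): hands the job in; it is judged then, once.
The state is a dict: "clock": time; "joint_positions": joint angles; "qvel": joint speeds; "effort": joint torques, N m; "eef_pos": TCP position; "ee_rot": TCP orientation; "ft_force": force on the tool from outside, world axes, zero at the start; "ft_torque": the same for the moment, N m; "grip_width": finger opening in m; "grip_force": force on a finger pad.
Only numpy, scipy, OpenCV 4.12 (cv2) and the standard library are available. Lean on these libraries where they do the work, as an engineer would, in place of code of your own. Each camera call takes 0.05 s, during which the arm holds its last target. There are 200 camera calls.

## Working session

There is one attempt and no reset: what is moved stays moved. The work goes in short steps, Python scripts to look and compute and a tool call to move; the robot and the scene stay as the last step left them, time stands still between calls to the robot, and variables do not carry over. Pictures are saved under pics/ and viewed, at most 10 in all, crops included, and the job is handed in when it is done.

Besides the shell and the picture viewer there is one more tool, called after ">>>" in YAML: its name, and indented under it one key for each argument. drive_tool: Moves the arm, as the interface text tells. Its arguments: {"type":"object","properties":{"rows":{"type":"array","items":{"type":"number"}},"squeeze":{"type":"number"}},"required":["rows"]}

```bash
ls; mkdir -p pics
python3 - <<'E'
from workcell import arm
import cv2
for n in("scene","top"):
    c=arm.read_camera(n); cv2.imwrite(f"pics/{n}0.png",c["pixels"]); print(n,c["fx"],c["fy"],c["cx"],c["cy"],c["world_to_cam"].__repr__())
print(arm.state(),arm.tip_reach)
E
```

```text
pics
scene 517.0375827191987 517.0375827191987 321.93628818789267 199.2726118010114 array([[-0.4338704 , -0.90067021, -0.02344466,  0.46929329],
       [-0.51427363,  0.26893385, -0.81436921,  0.29516174],
       [ 0.73978315, -0.34127373, -0.57987337,  0.87423905],
       [ 0.        ,  0.        ,  0.        ,  1.        ]])
top 452.21450171069927 452.21450171069927 317.951573522106 195.64922010989156 array([[ 0.02568507, -0.99966798, -0.00205157,  0.21551702],
       [-0.99430196, -0.0253347 , -0.10354599,  0.62129213],
       [ 0.10345963,  0.00469947, -0.99462255,  0.8865188 ],
       [ 0.        ,  0.        ,  0.        ,  1.        ]])
{'clock': 0.1, 'joint_positions': array([-1.22660778e+00,  1.24414397e-01,  1.65154535e+00, -8.08361741e-06,
        1.36752954e+00, -8.25888678e-02]), 'qvel': array([ 0.0020377 , -0.00135419, -0.00275796,  0.00198901,  0.00064382,
       -0.00054161]), 'effort': array([ 4.08603428e-04, -4.18881261e+01, -3.61096466e+01,  7.76350941e-02,
        4.61800920e-02, -7.22494065e-05]), 'eef_pos': array([ 0.26884245, -0.59116039,  0.22152179]), 'ee_rot': array([ 9.77318278e-01,  2.11773661e-01, -1.27610686e-04, -9.39702840e-04]), 'ft_force': array([0.32526085, 0.2382916 , 0.11811797]), 'ft_torque': array([-0.03775073,  0.03693107, -0.04302435]), 'grip_force': 0.0, 'grip_width': 0.09552670833741378} 0.008
```

View pics/scene0.png

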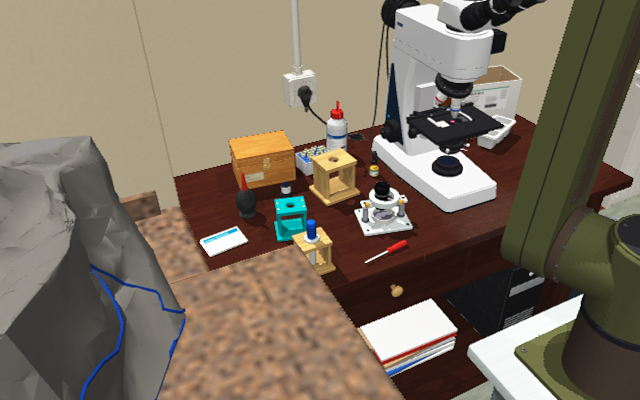

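View pics/top0.png

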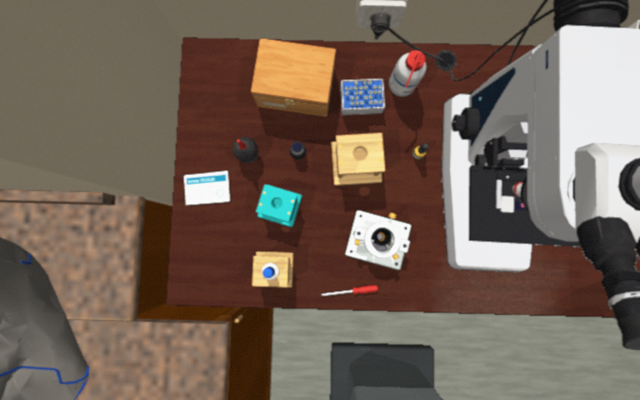

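Top view candidates. Holders: small wooden with the drift (270,270), large wooden (360,157), turquoise (278,204). The stand with the black tube is at (380,238). The blue drift is at (269,271) in the small wooden holder, so I choose that one. Now a close crop and rough positions.

```bash
cat > h.py <<'E'
from workcell import arm
import cv2, numpy as np
from scipy.spatial.transform import Rotation as R
def ray(c,u,v,z):
    M=c["world_to_cam"]; d=M[:3,:3].T@np.array([(u-c["cx"])/c["fx"],(v-c["cy"])/c["fy"],1]); o=-M[:3,:3].T@M[:3,3]
    return o+d*(z-o[2])/d[2]
def proj(c,p):
    q=c["world_to_cam"]@np.append(p,1); return c["fx"]*q[0]/q[2]+c["cx"],c["fy"]*q[1]/q[2]+c["cy"]
def blue(c,roi=None):
    hsv=cv2.cvtColor(c["pixels"],cv2.COLOR_BGR2HSV); m=cv2.inRange(hsv,(105,150,60),(125,255,255))
    return m
def togo(p):  # world vector target-> tool axes cm
    s=arm.state(); return R.from_quat(s["ee_rot"]).inv().apply(np.array(p)-s["eef_pos"])*100
E
python3 - <<'E'
from h import *
c=arm.read_camera("top"); s=arm.read_camera("scene")
print("handle top",ray(c,269,271,.121),"holder topplate ctr",ray(c,272,270,.075),"tube",ray(c,381,237,.1),"turq",ray(c,278,204,.07),"eyep",ray(c,297,150,.05),"bottle",ray(c,420,151,.07),"blower",ray(c,243,147,.1),"big",ray(c,360,155,.09))
a=cv2.resize(c["pixels"][185:315,225:425],None,fx=4,fy=4,interpolation=cv2.INTER_CUBIC)
cv2.imwrite("pics/c1.png",a)
J=R.from_quat(arm.state()["ee_rot"]); print(J.as_matrix().round(3))
w=arm.read_camera("wrist"); print(w["fx"],w["cx"],w["cy"]); T=np.eye(4);T[:3,:3]=J.as_matrix();T[:3,3]=arm.state()["eef_pos"];print((w["world_to_cam"]@T).round(3))
E
```

```text
handle top [0.46745849 0.3157129  0.121     ] holder topplate ctr [0.46653254 0.31500885 0.075     ] tube [0.53408495 0.1115573  0.1       ] turq [0.59336522 0.30843788 0.07      ] eyep [0.70510983 0.27582599 0.05      ] bottle [0.70510804 0.0326545  0.07      ] blower [0.69801778 0.37607716 0.1       ] big [0.6901721  0.15229604 0.09      ]
[[ 0.91   0.414 -0.   ]
 [ 0.414 -0.91   0.001]
 [ 0.    -0.001 -1.   ]]
310.14273085563593 317.2927433339343 199.8880062203351
[[ 0.001  1.    -0.001  0.   ]
 [-0.96   0.001 -0.282  0.032]
 [-0.282  0.001  0.96   0.18 ]
 [ 0.     0.     0.     1.   ]]
```

View pics/c1.png

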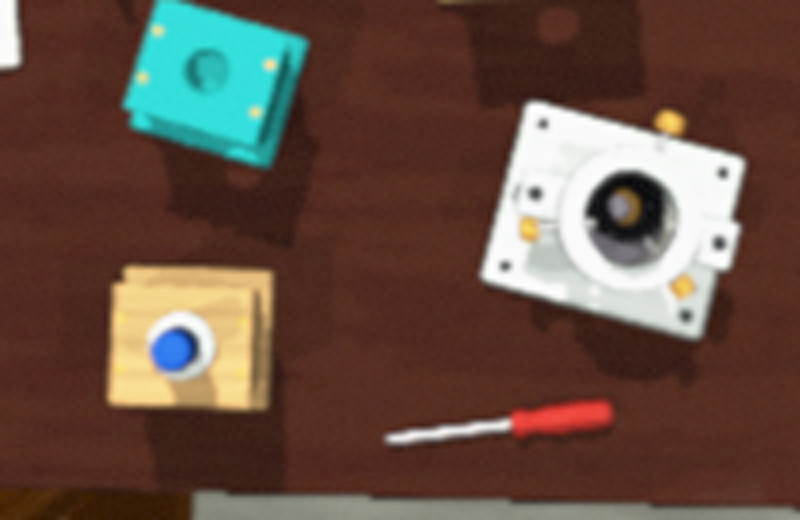

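The crop confirms it. The blue drift stands in the small wooden holder, handle top at crop (175,348), roughly (0.467, 0.315) in world. The tube mouth is at crop (630,205). I retract the tool first so it can pass in front of the microscope.

>>> drive_tool:
  rows: [9.5,0,-3.9,0,0,0,0,9.5,0,-3.9,0,0,0,0,9.5,0,-3.9,0,0,0,0,9.5,0,-3.9,0,0,0,0,9.5,0,-3.9,0,0,0,0,9.5,0,-3.9,0,0,0,0,9.5,0,-3.9,0,0,0,0,9.5,0,-3.9,0,0,0,0,9.5,0,0,0,0,0,-7,9.5,0,0,0,0,0,-7,9.5,0,0,0,0,0,-7,9.5,0,0,0,0,0,-7,9.5,0,0,0,0,0,-7,9.5,0,0,0,0,0,-7,9.5,0,0,0,0,0,-7,9.5,0,0,0,0,0,-7,9.5,0,0,0,0,0,-7,9.5,0,0,0,0,0,-7,9.5,0,0,0,0,0,-7,9.5,0,0,0,0,0,-7]

```text
clock: 1.92
eef_pos: [0.1399, -0.3076, 0.2226]
ee_rot: [0.582, 0.813, -0.0, 0.0]
ft_force: [0.3, 0.0, 0.1]
grip_width: 0.095
grip_force: 0.0
```

Run:
```python
from h import *
s=arm.state(); print(s["eef_pos"],s["joint_positions"].round(3),R.from_quat(s["ee_rot"]).as_matrix().round(3),s["ft_force"])
cv2.imwrite("pics/s1.png",np.hstack([cv2.resize(arm.read_camera(n)["pixels"],(400,250)) for n in("scene","top")]))
```

```text
[ 0.13986162 -0.3075953   0.22264632] [-1.303 -0.657  2.281  0.     1.518 -1.631] [[-0.322  0.947  0.   ]
 [ 0.947  0.322 -0.   ]
 [-0.     0.    -1.   ]] [0.34235803 0.03657066 0.09264066]
```

View pics/s1.png

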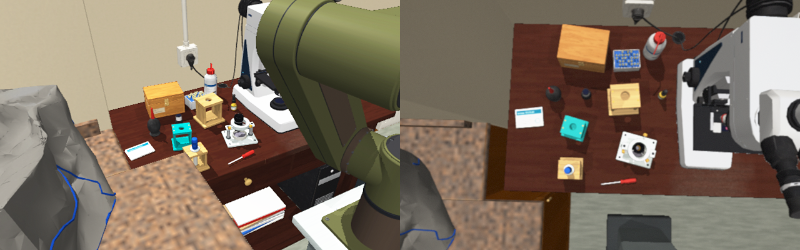

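The arm is retracted, the desk is undisturbed, and the microscope eyepieces at about (790,205) in the right half lie outside the sweep circle. Now I sweep the base round.

>>> drive_tool:
  rows: [9.5,0.66,4.07,0,0,0,-7,9.5,0.66,4.07,0,0,0,-7,9.5,0.66,4.07,0,0,0,-7,9.5,0.66,4.07,0,0,0,-7,9.5,0.66,4.07,0,0,0,-7,9.5,0.66,4.07,0,0,0,-7,9.5,0.66,4.07,0,0,0,-7,9.5,0.66,4.07,0,0,0,-7,9.5,0.66,4.07,0,0,0,-7,9.5,0.66,4.07,0,0,0,-7,9.5,0.66,4.07,0,0,0,-7,9.5,0.66,4.07,0,0,0,-7,9.5,0.66,4.07,0,0,0,-7,9.5,0.66,4.07,0,0,0,-7]

```text
clock: 3.18
eef_pos: [0.2867, 0.1821, 0.2229]
ee_rot: [-0.23, 0.973, 0.0, 0.0]
ft_force: [1.1, 0.0, 0.3]
grip_width: 0.0947
grip_force: 0.0
```

Run:
```python
from h import *
s=arm.state(); print(s["eef_pos"],s["joint_positions"].round(3),R.from_quat(s["ee_rot"]).as_matrix().round(3),s["ft_force"])
print(togo([.467,.3155,.2]))
```

```text
[0.28665292 0.18206063 0.22286477] [ 0.407 -0.653  2.278  0.     1.516 -1.628] [[-0.894 -0.448  0.001]
 [-0.448  0.894  0.   ]
 [-0.001  0.    -1.   ]] [1.11061756 0.03938043 0.26764326]
[-22.09790286   3.8592152    2.30834711]
```

>>> drive_tool:
  rows: [9.5,-3.7,0.64,0.4,0,0,0,9.5,-3.7,0.64,0.4,0,0,0,9.5,-3.7,0.64,0.4,0,0,0,9.5,-3.7,0.64,0.4,0,0,0,9.5,-3.7,0.64,0.4,0,0,0,9.5,-3.6,0.66,0.4,0,0,0,7,0,0,0,0,0,0,7,0,0,0,0,0,0]

```text
clock: 3.85
eef_pos: [0.4684, 0.3135, 0.1966]
ee_rot: [-0.228, 0.974, -0.001, -0.002]
ft_force: [-0.4, -0.5, 0.1]
grip_width: 0.0867
grip_force: 0.0
```

Run:
```python
from h import *
c=arm.read_camera("wrist"); s=arm.state(); print(s["eef_pos"])
cv2.imwrite("pics/w1.png",c["pixels"])
m=blue(c); n,l,st,ce=cv2.connectedComponentsWithStats(m); 
for i in range(1,n):
    if st[i,4]>100: print(st[i],ce[i])
print(proj(c,[.467,.3155,.121]),proj(c,[.467,.3155,.08]))
```

```text
[0.46786716 0.31308007 0.1976297 ]
[318 191  21  29 354] [326.50564972 202.99435028]
(np.float64(319.90416639167057), np.float64(209.2137825216737)) (np.float64(319.5847703787307), np.float64(195.7821436163761))
```

View pics/w1.png

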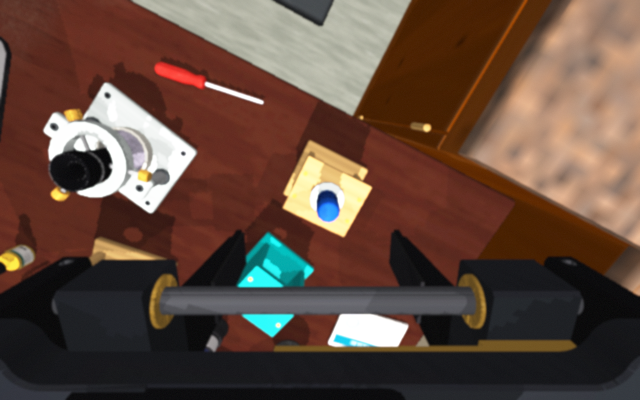

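The wrist view shows the blue handle at (328,206) in the small wooden holder and the stand tube at (85,165). I localise the handle by fitting a cylinder silhouette to the blue blob in each camera.

```bash
cat >> h.py <<'E'
def hull_cent(c,x,y,z0,z1,r):
    a=np.linspace(0,2*np.pi,40); P=[proj(c,[x+r*np.cos(t),y+r*np.sin(t),z]) for z in(z0,z1) for t in a]
    h=cv2.convexHull(np.array(P,np.float32)); m=cv2.moments(h); return np.array([m["m10"]/m["m00"],m["m01"]/m["m00"]]),m["m00"]
def blob(c,m,u,v):
    n,l,st,ce=cv2.connectedComponentsWithStats(m); k=[i for i in range(1,n) if st[i,4]>40]
    i=min(k,key=lambda i:np.hypot(*(ce[i]-[u,v]))); return ce[i],st[i]
E
python3 - <<'E'
from h import *
from scipy.optimize import least_squares
for n in("wrist","top","scene"):
    c=arm.read_camera(n); g=proj(c,[.467,.3155,.1]); b,st=blob(c,blue(c),*g)
    f=lambda p:hull_cent(c,p[0],p[1],.08,.121,.01)[0]-b
    r=least_squares(f,[.467,.3155]); print(n,g,b,st,r.x,hull_cent(c,*r.x,.08,.121,.01)[1])
    if n=="wrist":
        for z in(.121,.08): print(ray(c,328,209,z))
s=arm.state();print(s["eef_pos"],c["world_to_cam"][:3,:3].T@-c["world_to_cam"][:3,3])
E
```

```text
wrist (np.float64(319.9031169174955), np.float64(202.098460974376)) [326.83986928 202.12418301] [318 192  21  28 306] [0.46303387 0.32015121] 703.8343679595273
[0.46375616 0.32107522 0.121     ]
[0.47499494 0.32828745 0.08      ]
top (np.float64(270.3508733551063), np.float64(270.547965543285)) [361.49811321  95.98113208] [345  81  37  26 265] [0.80295654 0.15231312] 156.49237785022706
scene (np.float64(312.2092093843199), np.float64(227.922783692741)) [311.16083916 229.47552448] [307 219   9  20 143] [0.46255289 0.31987204] 203.14466753113084
[0.46752932 0.31269885 0.19954908] [-0.29134095  0.64165432  0.758321  ]
```

Run:
```python
from h import *
from scipy.optimize import least_squares
for n in("wrist","scene"):
    c=arm.read_camera(n); hsv=cv2.cvtColor(c["pixels"],cv2.COLOR_BGR2HSV); m=cv2.inRange(hsv,(100,100,25),(130,255,255))
    g=proj(c,[.463,.320,.1]); b,st=blob(c,m,*g)
    f=lambda p:hull_cent(c,p[0],p[1],.08,.121,.01)[0]-b
    r=least_squares(f,[.463,.32]); print(n,b,st,r.x,hull_cent(c,*r.x,.08,.121,.01)[1])
    a=np.linspace(0,6.28,30); P=np.array([proj(c,[r.x[0]+.01*np.cos(t),r.x[1]+.01*np.sin(t),z]) for z in(.08,.121) for t in a]); print(P.min(0),P.max(0))
print(arm.state()["eef_pos"],togo([*r.x,.125]))
```

```text
wrist [327.64952381 205.64571429] [318 191  21  30 525] [0.46610974 0.32236489] 702.5495433884207
[316.09741328 187.57436857] [340.345498 222.971086]
scene [310.87150838 228.5027933 ] [306 219  10  21 179] [0.46568915 0.31907472] 202.24855359853245
[305.55100755 217.60064839] [316.08607328 239.50570744]
[0.46766149 0.31275193 0.1998184 ] [-0.09008403  0.65312489  7.48210688]
```

>>> drive_tool:
  rows: [6,0,0.3,3,0,0,0,6,0,0.4,3,0,0,0,6,0,0,2,0,0,0,6,0,0,1,0,0,0,6,0,0,0.7,0,0,0,6,0,0,0,0,0,0,6,0,0,0,0,0,0]

```text
clock: 4.73
eef_pos: [0.4657, 0.3197, 0.103]
ee_rot: [-0.229, 0.974, 0.0, 0.001]
ft_force: [0.4, -0.4, -0.9]
grip_width: 0.0601
grip_force: 0.0
```

Run:
```python
from h import *
c=arm.read_camera("wrist"); s=arm.state(); print(s["eef_pos"],s["ft_force"],s["grip_width"])
hsv=cv2.cvtColor(c["pixels"],cv2.COLOR_BGR2HSV); m=cv2.inRange(hsv,(100,100,25),(130,255,255))
b,st=blob(c,m,*proj(c,[.466,.320,.121])); print(b,st)
a=np.linspace(0,6.28,40)
for p in([.466,.32],): 
    P=np.array([proj(c,[p[0]+.01*np.cos(t),p[1]+.01*np.sin(t),z]) for z in(.08,.121) for t in a]); print(P.min(0),P.max(0))
cv2.imwrite("pics/w2.png",c["pixels"][100:400,150:500])
```

```text
[0.46606916 0.31989104 0.10349804] [-0.03575485 -0.21194971 -0.08825202] 0.0600260603965381
[320.51649035 255.10454263] [ 304  226   35   58 1607]
[297.74935461 220.69064308] [336.07957578 282.98507959]
```

View pics/w2.png

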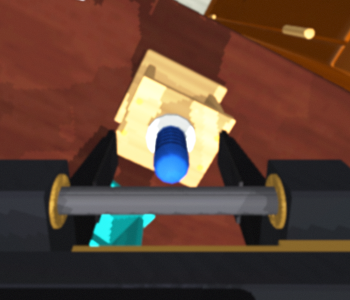

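The handle sits between the fingers at crop (172,155), about 2.5 mm toward +y. I lower and grip.

>>> drive_tool:
  rows: [6,0,0.2,0.7,0,0,0,6,0,0,0.65,0,0,0,6,0,0,0,0,0,0,1,0,0,0,0,0,0,1,0,0,0,0,0,0,1,0,0,0,0,0,0,1,0,0,0,0,0,0,1,0,0,0,0,0,0,1,0,0,0,0,0,0,1,0,0,0,0,0,0]
  squeeze: 50

```text
clock: 5.62
eef_pos: [0.4642, 0.3213, 0.0883]
ee_rot: [-0.229, 0.973, 0.0, 0.0]
ft_force: [-0.2, -1.1, -0.3]
grip_width: 0.0193
grip_force: 50.1
```

Run:
```python
from h import *
s=arm.state(); print(s["eef_pos"],s["ft_force"],s["grip_width"],s["grip_force"],R.from_quat(s["ee_rot"]).as_matrix().round(4))
```

```text
[0.46423324 0.32128913 0.08827655] [-0.20342858 -1.14326049 -0.26114317] 0.019285683557384924 50.09703385828743 [[-8.953e-01 -4.455e-01  2.000e-04]
 [-4.455e-01  8.953e-01  1.000e-04]
 [-2.000e-04 -0.000e+00 -1.000e+00]]
```

Gripped at a width of 19.3 mm. I lift straight up and meanwhile measure the tube.

>>> drive_tool:
  rows: [1,0,0,-0.5,0,0,0,1,0,0,-1,0,0,0,1,0,0,-1.2,0,0,0,1,0,0,-1.5,0,0,0,1,0,0,-1.5,0,0,0,1,0,0,-1.5,0,0,0,1,0,0,-1.5,0,0,0,1,0,0,-1.5,0,0,0,1,0,0,-0.8,0,0,0,1,0,0,0,0,0,0]

```text
clock: 6.45
eef_pos: [0.4656, 0.3221, 0.202]
ee_rot: [-0.229, 0.973, 0.001, 0.003]
ft_force: [0.1, -0.0, -0.6]
grip_width: 0.019
grip_force: 50.0
```

Run:
```python
from h import *
s=arm.state(); print(s["eef_pos"],s["ft_force"],s["ft_torque"],s["grip_width"],s["grip_force"])
I=[]
for n in("wrist","top","scene"):
    c=arm.read_camera(n); g=proj(c,[.536,.116,.1]); print(n,g, [proj(c,[.536+.017*a,.116+.017*b,.1]) for a,b in((1,0),(0,1))])
    u,v=map(int,g); u=min(max(u,40),600); im=c["pixels"][max(v-40,0):v+40,u-40:u+40]; print(max(v-40,0),u-40,im.shape); I.append(cv2.resize(im,(266,266),interpolation=cv2.INTER_CUBIC))
cv2.imwrite("pics/t1.png",np.hstack(I))
```

```text
[0.46560602 0.32210161 0.20196486] [ 0.06799727 -0.02153404 -0.62022815] [ 0.17583206 -0.13156378 -0.01398249] 0.018988753093705985 49.99971076947986
wrist (np.float64(67.42329805020964), np.float64(167.19992827242788)) [(np.float64(62.80137571406638), np.float64(184.29252318853693)), (np.float64(86.88284181105192), np.float64(175.8064585269263))]
127 27 (80, 80, 3)
top (np.float64(378.6277378852054), np.float64(235.90750435216225)) [(np.float64(378.7351456768033), np.float64(226.77574169274845)), (np.float64(369.5070953101059), np.float64(235.67268992288038))]
195 338 (80, 80, 3)
scene (np.float64(379.19203076247555), np.float64(185.729753820799)) [(np.float64(375.3686475580738), np.float64(182.0612665770536)), (np.float64(372.69513303512304), np.float64(187.68734142196394))]
145 339 (80, 80, 3)
```

View pics/t1.png

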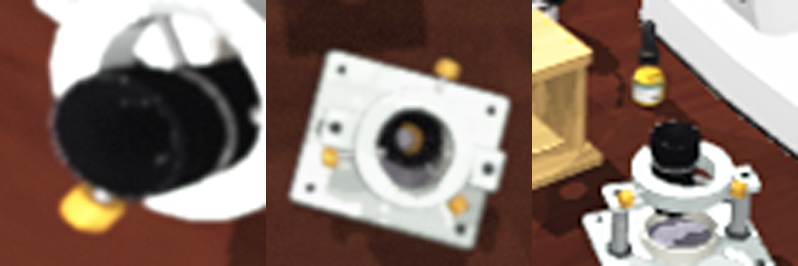

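Tube top centre: wrist (62,167), top (381,236), scene (382,185). The three rays agree on about (0.537, 0.111). I move over it.

>>> drive_tool:
  rows: [1,0.2,-1.5,0,0,0,0,1,0.4,-3,0,0,0,0,1,0.4,-3,0,0,0,0,1,0.4,-3,0,0,0,0,1,0.4,-3,0,0,0,0,1,0.4,-3,0,0,0,0,1,0.4,-2.8,0,0,0,0,1,0.3,-1.8,0,0,0,0,1,0.1,-0.9,0,0,0,0,1,0,0,0,0,0,0,1,0,0,0,0,0,0]

```text
clock: 7.52
eef_pos: [0.5348, 0.1112, 0.1973]
ee_rot: [-0.228, 0.974, 0.0, -0.001]
ft_force: [-0.4, 0.5, -2.1]
grip_width: 0.0192
grip_force: 50.0
```

Run:
```python
from h import *
s=arm.state(); print(s["eef_pos"],s["ft_force"],s["ft_torque"],s["grip_width"]); p=s["eef_pos"]
I=[]
for n in("wrist","scene"):
    c=arm.read_camera(n); g=proj(c,[.537,.1115,.1]); h=proj(c,[p[0],p[1],p[2]-.0803]); print(n,g,h,[proj(c,[.537+.01*a,.1115+.01*b,.1]) for a,b in((1,0),(0,1))])
    u,v=map(int,g); w=60 if n=="wrist" else 40; v=min(v,399-w);im=c["pixels"][v-w:v+w,u-w:u+w]; print(v-w,u-w,w); I.append(cv2.resize(im,(400,400),interpolation=cv2.INTER_CUBIC))
cv2.imwrite("pics/t2.png",np.hstack(I))
```

```text
[0.53484968 0.11116973 0.19729693] [-0.3769605   0.48678031 -2.14072043] [ 0.12599478 -0.16954075 -0.06264534] 0.019243428455373857
wrist (np.float64(316.10545533069416), np.float64(204.01602312218083)) (np.float64(316.8432892690867), np.float64(207.6692097779691)) [(np.float64(311.0920250024617), np.float64(213.6514555904456)), (np.float64(326.23587290643746), np.float64(208.8390621816171))]
144 256 60
scene (np.float64(380.6731046917714), np.float64(184.9974451595025)) (np.float64(381.6144700672076), np.float64(179.1624624808374)) [(np.float64(378.409273242311), np.float64(182.83879549862675)), (np.float64(376.87092199568445), np.float64(186.14225223225375))]
144 340 40
```

View pics/t2.png

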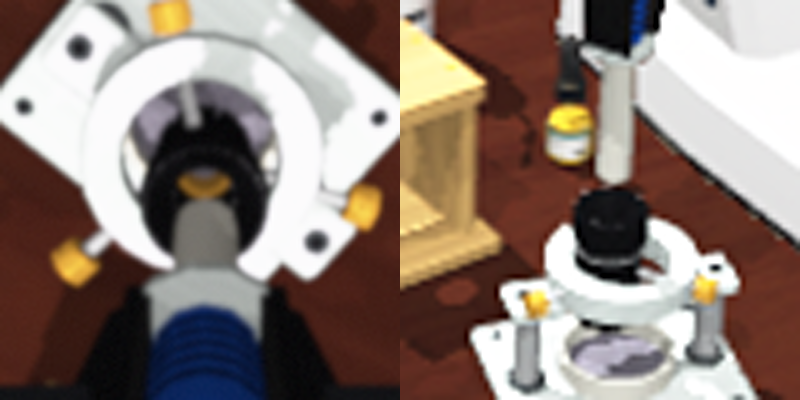

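In both views the rod tip is coaxial with the tube to about 1 mm: wrist crop tip (205,225) over mouth (204,203), scene tip (613,180) over mouth (611,209). I descend to the mouth level.

>>> drive_tool:
  rows: [1,0,0,0.5,0,0,0,1,0,0,0.5,0,0,0,1,0,0,0.5,0,0,0,1,0,0,0.3,0,0,0,1,0,0,0.1,0,0,0,1,0,0,0.1,0,0,0,1,0,0,0.1,0,0,0,1,0,0,0,0,0,0]

```text
clock: 8.28
eef_pos: [0.5353, 0.1109, 0.1771]
ee_rot: [-0.229, 0.973, 0.0, -0.0]
ft_force: [-0.1, -0.2, -0.5]
grip_width: 0.0191
grip_force: 50.0
```

>>> drive_tool:
  rows: [1,0,0,0.1,0,0,0,1,0,0,0.1,0,0,0,1,0,0,0.1,0,0,0,1,0,0,0,0,0,0]

```text
clock: 8.62
eef_pos: [0.5352, 0.1109, 0.174]
ee_rot: [-0.229, 0.973, 0.0, -0.0]
ft_force: [0.1, -0.4, -1.5]
grip_width: 0.0191
grip_force: 50.0
```

>>> drive_tool:
  rows: [1,0,0,0.1,0,0,0,1,0,0,0.1,0,0,0,1,0,0,0,0,0,0]

```text
clock: 8.87
eef_pos: [0.5352, 0.1109, 0.1719]
ee_rot: [-0.229, 0.973, 0.0, -0.0]
ft_force: [0.0, -0.5, -1.8]
grip_width: 0.0189
grip_force: 50.0
```

>>> drive_tool:
  rows: [1,0,0,0.1,0,0,0,1,0,0,0.1,0,0,0,1,0,0,0,0,0,0]

```text
clock: 9.12
eef_pos: [0.5352, 0.1109, 0.1699]
ee_rot: [-0.229, 0.973, 0.0, -0.0]
ft_force: [0.1, -0.4, -2.1]
grip_width: 0.0192
grip_force: 50.0
```

>>> drive_tool:
  rows: [1,0,0,0.1,0,0,0,1,0,0,0.1,0,0,0,1,0,0,0.1,0,0,0,1,0,0,0,0,0,0]

```text
clock: 9.45
eef_pos: [0.5351, 0.1109, 0.1668]
ee_rot: [-0.229, 0.973, 0.0, -0.0]
ft_force: [-0.6, 0.4, 0.0]
grip_width: 0.019
grip_force: 50.0
```

>>> drive_tool:
  rows: [1,0.03,0.05,0,0,0,0,1,0,0,0.1,0,0,0,1,0,0,0,0,0,0]

```text
clock: 9.7
eef_pos: [0.5348, 0.1113, 0.1661]
ee_rot: [-0.229, 0.973, -0.0, 0.0]
ft_force: [0.2, -0.6, -1.0]
grip_width: 0.0188
grip_force: 50.0
```

>>> drive_tool:
  rows: [1,0,0,0.1,0,0,0,1,0,0,0.15,0,0,0,1,0,0,0.15,0,0,0,1,0,0,0,0,0,0]

```text
clock: 10.03
eef_pos: [0.5348, 0.1112, 0.1618]
ee_rot: [-0.229, 0.973, -0.0, -0.0]
ft_force: [0.1, -0.1, -2.0]
grip_width: 0.0193
grip_force: 50.1
```

>>> drive_tool:
  rows: [1,0,0,0.15,0,0,0,1,0,0,0.15,0,0,0,1,0,0,0.15,0,0,0,1,0,0,0.15,0,0,0,1,0,0,0,0,0,0]

```text
clock: 10.45
eef_pos: [0.5348, 0.1112, 0.1558]
ee_rot: [-0.229, 0.973, -0.0, -0.0]
ft_force: [0.6, -0.1, -2.6]
grip_width: 0.0188
grip_force: 50.1
```

>>> drive_tool:
  rows: [1,0,0,0.15,0,0,0,1,0,0,0.15,0,0,0,1,0,0,0.15,0,0,0,1,0,0,0.15,0,0,0,1,0,0,0.15,0,0,0,1,0,0,0.1,0,0,0,1,0,0,0,0,0,0]

```text
clock: 11.03
eef_pos: [0.5348, 0.1112, 0.1474]
ee_rot: [-0.229, 0.973, -0.0, -0.0]
ft_force: [0.7, 0.1, -1.4]
grip_width: 0.0192
grip_force: 50.1
```

Now I feel for the spacer in 0.5 mm steps.

>>> drive_tool:
  rows: [1,0,0,0.05,0,0,0,1,0,0,0.05,0,0,0,1,0,0,0.05,0,0,0,1,0,0,0.05,0,0,0,1,0,0,0.05,0,0,0,1,0,0,0,0,0,0]

```text
clock: 11.53
eef_pos: [0.5348, 0.1112, 0.145]
ee_rot: [-0.229, 0.973, 0.0, -0.0]
ft_force: [0.5, -0.0, -0.9]
grip_width: 0.0191
grip_force: 50.0
```

>>> drive_tool:
  rows: [1,0,0,0.05,0,0,0,1,0,0,0.05,0,0,0,1,0,0,0.05,0,0,0,1,0,0,0,0,0,0]

```text
clock: 11.87
eef_pos: [0.5348, 0.1113, 0.1437]
ee_rot: [-0.229, 0.973, 0.0, 0.0]
ft_force: [0.3, -0.4, -0.9]
grip_width: 0.0193
grip_force: 50.0
```

>>> drive_tool:
  rows: [1,0,0,0.05,0,0,0,1,0,0,0.05,0,0,0,1,0,0,0,0,0,0]

```text
clock: 12.12
eef_pos: [0.5351, 0.1113, 0.1436]
ee_rot: [-0.229, 0.973, -0.0, 0.0]
ft_force: [-1.6, -1.2, 4.8]
grip_width: 0.0188
grip_force: 50.9
```

Contact at TCP z of about 0.1437, so the spacer top is near 63 mm. I press gently.

>>> drive_tool:
  rows: [1,0,0,0.05,0,0,0,1,0,0,0,0,0,0]

```text
clock: 12.28
eef_pos: [0.5352, 0.1113, 0.1436]
ee_rot: [-0.229, 0.973, -0.0, 0.0]
ft_force: [-2.9, 0.0, 7.5]
grip_width: 0.0194
grip_force: 51.5
```

>>> drive_tool:
  rows: [1,0,0,0.05,0,0,0,1,0,0,0.03,0,0,0,1,0,0,0,0,0,0]

```text
clock: 12.53
eef_pos: [0.5354, 0.1114, 0.1433]
ee_rot: [-0.229, 0.973, -0.0, 0.001]
ft_force: [-3.0, -0.0, 8.8]
grip_width: 0.0191
grip_force: 51.9
```

>>> drive_tool:
  rows: [1,0,0,0.04,0,0,0,1,0,0,0.04,0,0,0,1,0,0,0.04,0,0,0,1,0,0,0,0,0,0]

```text
clock: 12.87
eef_pos: [0.5355, 0.1114, 0.1424]
ee_rot: [-0.229, 0.973, -0.0, 0.001]
ft_force: [-2.7, -0.3, 9.3]
grip_width: 0.0191
grip_force: 52.0
```

Sliding at about 10 N. I continue steadily.

>>> drive_tool:
  rows: [1,0,0,0.05,0,0,0,1,0,0,0.05,0,0,0,1,0,0,0.05,0,0,0,1,0,0,0.05,0,0,0,1,0,0,0.05,0,0,0,1,0,0,0.05,0,0,0]

```text
clock: 13.37
eef_pos: [0.5355, 0.1114, 0.1395]
ee_rot: [-0.229, 0.973, -0.0, 0.001]
ft_force: [-3.8, -0.2, 11.0]
grip_width: 0.0193
grip_force: 52.2
```

>>> drive_tool:
  rows: [1,0.04,0.02,0.05,0,0,0,1,0,0,0.05,0,0,0,1,0,0,0.06,0,0,0,1,0,0,0.06,0,0,0,1,0,0,0.06,0,0,0,1,0,0,0.06,0,0,0,1,0,0,0.06,0,0,0,1,0,0,0.06,0,0,0]

```text
clock: 14.03
eef_pos: [0.5354, 0.1114, 0.1351]
ee_rot: [-0.229, 0.973, -0.0, 0.001]
ft_force: [-2.5, 0.4, 11.0]
grip_width: 0.0192
grip_force: 52.1
```

>>> drive_tool:
  rows: [1,0.03,0.01,0.06,0,0,0,1,0,0,0.06,0,0,0,1,0,0,0.06,0,0,0,1,0,0,0.06,0,0,0,1,0,0,0.06,0,0,0,1,0,0,0.06,0,0,0,1,0,0,0.06,0,0,0,1,0,0,0.06,0,0,0,1,0,0,0.06,0,0,0,1,0,0,0.06,0,0,0]

```text
clock: 14.87
eef_pos: [0.5353, 0.1114, 0.1291]
ee_rot: [-0.229, 0.973, -0.0, 0.001]
ft_force: [-2.6, 0.2, 10.1]
grip_width: 0.019
grip_force: 51.9
```

>>> drive_tool:
  rows: [1,0,0,0.06,0,0,0,1,0,0,0.06,0,0,0,1,0,0,0.06,0,0,0,1,0,0,0.06,0,0,0,1,0,0,0.06,0,0,0,1,0,0,0.06,0,0,0,1,0,0,0.06,0,0,0,1,0,0,0.06,0,0,0,1,0,0,0.05,0,0,0,1,0,0,0.05,0,0,0,1,0,0,0.05,0,0,0]

```text
clock: 15.78
eef_pos: [0.5352, 0.1113, 0.1223]
ee_rot: [-0.229, 0.973, -0.0, 0.001]
ft_force: [-1.5, -1.0, 8.1]
grip_width: 0.019
grip_force: 51.5
```

>>> drive_tool:
  rows: [1,0,0,0.05,0,0,0,1,0,0,0.05,0,0,0,1,0,0,0.05,0,0,0,1,0,0,0.05,0,0,0,1,0,0,0.05,0,0,0,1,0,0,0.05,0,0,0]

```text
clock: 16.28
eef_pos: [0.5347, 0.1112, 0.1173]
ee_rot: [-0.229, 0.973, -0.0, 0.001]
ft_force: [2.9, 0.2, 1.0]
grip_width: 0.019
grip_force: 50.3
```

The force has dropped to zero, so the spacer is free. I check the cup numerically, then draw out.

Run:
```python
from h import *
c=arm.read_camera("scene"); a=cv2.imread("pics/scene0.png"); b=c["pixels"]
u,v=map(int,proj(c,[.536,.112,.015])); print(u,v)
for im in(a,b):
    h=cv2.cvtColor(im[v-14:v+12,u-22:u+22],cv2.COLOR_BGR2HSV); m=cv2.inRange(h,(12,80,80),(32,255,255)); y,x=np.nonzero(m); print(m.sum()//255, (x.mean()+u-22,y.mean()+v-14) if len(x) else 0)
```

```text
379 215
33 (np.float64(374.6666666666667), np.float64(203.87878787878788))
115 (np.float64(379.0869565217391), np.float64(210.9913043478261))
```

>>> drive_tool:
  rows: [1,-0.05,-0.02,-0.3,0,0,0,1,0,0,-0.5,0,0,0,1,0,0,-0.7,0,0,0,1,0,0,-0.8,0,0,0,1,0,0,-0.8,0,0,0,1,0,0,-0.8,0,0,0]

```text
clock: 16.83
eef_pos: [0.5344, 0.1112, 0.1569]
ee_rot: [-0.229, 0.973, -0.0, -0.0]
ft_force: [1.7, -0.3, -3.4]
grip_width: 0.0193
grip_force: 50.7
```

>>> drive_tool:
  rows: [1,0,0,-0.8,0,0,0,1,0,0,-1,0,0,0,1,0,0,-1,0,0,0,1,0,0,-1,0,0,0,1,0,0,-0.8,0,0,0,1,0,0,0,0,0,0,1,-0.2,1.5,0,0,0,0,1,-0.4,3,0,0,0,0,1,-0.4,3,0,0,0,0,1,-0.4,3,0,0,0,0,1,-0.4,3,0,0,0,0,1,-0.4,3,0,0,0,0,1,-0.4,2.7,0,0,0,0,1,-0.3,1.8,0,0,0,0,1,-0.1,0.9,0,0,0,0,1,0,0,0,0,0,0,1,0,0,0,0,0,0]

```text
clock: 18.25
eef_pos: [0.4638, 0.3203, 0.2019]
ee_rot: [-0.229, 0.973, -0.0, -0.0]
ft_force: [0.8, -0.5, -1.3]
grip_width: 0.019
grip_force: 50.0
```

Run:
```python
from h import *
s=arm.state(); print(s["eef_pos"],s["ft_force"],togo([.4644,.3214,.160]),R.from_quat(s["ee_rot"]).as_matrix().round(4)[:,2])
```

```text
[0.46375414 0.3202955  0.20187796] [ 0.80721492 -0.49768722 -1.28962691] [-0.11129722  0.07284777  4.18763762] [-6.e-04 -1.e-03 -1.e+00]
```

>>> drive_tool:
  rows: [1,-0.11,0.07,0.8,0,0,0,1,0,0,1,0,0,0,1,0,0,1,0,0,0,1,0,0,0.8,0,0,0,1,0,0,0.4,0,0,0,1,0,0,0,0,0,0,1,0,0,0,0,0,0]

```text
clock: 18.83
eef_pos: [0.4644, 0.3215, 0.1617]
ee_rot: [-0.229, 0.974, -0.0, -0.0]
ft_force: [-0.2, 0.2, -1.1]
grip_width: 0.0194
grip_force: 50.0
```

Run:
```python
from h import *
s=arm.state(); print(s["eef_pos"],s["ft_force"],togo([.4643,.3213,.14]))
```

```text
[0.46444496 0.32152859 0.16169607] [-0.23639483  0.17465528 -1.14566842] [ 0.02110818 -0.01394069  2.16962818]
```

>>> drive_tool:
  rows: [1,0,0,0.2,0,0,0,1,0,0,0.2,0,0,0,1,0,0,0.2,0,0,0,1,0,0,0.15,0,0,0,1,0,0,0.15,0,0,0,1,0,0,0,0,0,0]

```text
clock: 19.33
eef_pos: [0.4644, 0.3217, 0.1529]
ee_rot: [-0.229, 0.973, -0.0, -0.0]
ft_force: [0.0, -0.2, -1.2]
grip_width: 0.0192
grip_force: 50.0
```

Tip at 72.6 mm, entered without contact. I continue down.

>>> drive_tool:
  rows: [1,0,0,0.3,0,0,0,1,0,0,0.3,0,0,0,1,0,0,0.5,0,0,0,1,0,0,0.6,0,0,0,1,0,0,0.6,0,0,0,1,0,0,0.6,0,0,0,1,0,0,0.6,0,0,0,1,0,0,0.6,0,0,0,1,0,0,0.6,0,0,0,1,0,0,0.6,0,0,0,1,0,0,0.4,0,0,0,1,0,0,0.3,0,0,0,1,0,0,0,0,0,0]

```text
clock: 20.42
eef_pos: [0.4641, 0.3216, 0.0924]
ee_rot: [-0.229, 0.973, -0.0, -0.001]
ft_force: [0.4, 0.1, -0.9]
grip_width: 0.019
grip_force: 50.0
```

>>> drive_tool:
  rows: [1,0,0,0.1,0,0,0,1,0,0,0.1,0,0,0,1,0,0,0.1,0,0,0,1,0,0,0.06,0,0,0,1,0,0,0.05,0,0,0,1,0,0,0,0,0,0]

```text
clock: 20.92
eef_pos: [0.4646, 0.3218, 0.0892]
ee_rot: [-0.229, 0.973, 0.0, -0.0]
ft_force: [0.1, 0.0, -1.4]
grip_width: 0.0188
grip_force: 50.0
```

>>> drive_tool:
  rows: [1,0,0,0.05,0,0,0,1,0,0,0.05,0,0,0,1,0,0,0,0,0,0]

```text
clock: 21.17
eef_pos: [0.4647, 0.3219, 0.0883]
ee_rot: [-0.229, 0.973, 0.0, 0.0]
ft_force: [-0.0, 0.1, -0.8]
grip_width: 0.0191
grip_force: 50.0
```

>>> drive_tool:
  rows: [1,0,0,0.04,0,0,0,1,0,0,0,0,0,0]

```text
clock: 21.33
eef_pos: [0.4647, 0.3219, 0.0883]
ee_rot: [-0.229, 0.973, 0.0, 0.0]
ft_force: [-0.8, -0.9, 1.9]
grip_width: 0.0193
grip_force: 50.2
```

Seated (+2 N contact). I release and rise.

>>> drive_tool:
  rows: [1,0,0,-0.04,0,0,0,4,0,0,0,0,0,0,5,0,0,0,0,0,0,5,0,0,0,0,0,0,5,0,0,0,0,0,0,5,0,0,0,0,0,0,5,0,0,-0.5,0,0,0,5,0,0,-1,0,0,0,5,0,0,-2,0,0,0,5,0,0,-2,0,0,0,5,0,0,-2,0,0,0,5,0,0,-3,0,0,0,5,0,0,-1,0,0,0,5,0,0,0,0,0,0]

```text
clock: 22.5
eef_pos: [0.4666, 0.323, 0.208]
ee_rot: [-0.229, 0.973, 0.001, 0.004]
ft_force: [1.6, 0.4, 0.4]
grip_width: 0.0499
grip_force: 0.0
```

Run:
```python
from h import *
s=arm.state(); print(s["eef_pos"],s["grip_width"],s["ft_force"])
c=arm.read_camera("scene"); a=c["pixels"][140:290,220:430]
w=arm.read_camera("wrist")["pixels"][120:320,215:425]
cv2.imwrite("pics/end.png",np.hstack([cv2.resize(a,(420,300),interpolation=cv2.INTER_CUBIC),cv2.resize(w,(315,300))]))
```

```text
[0.46664162 0.32297553 0.20802189] 0.04989644685172412 [1.62430007 0.42702914 0.44194989]
```

View pics/end.png

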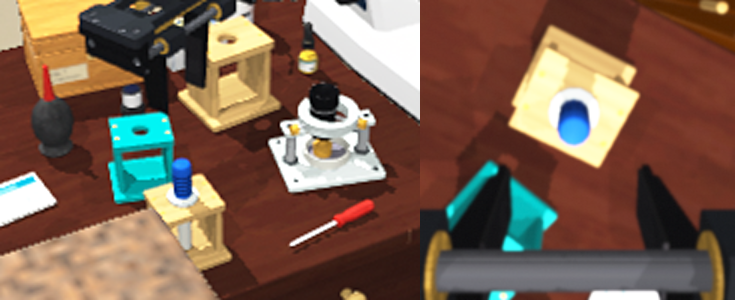

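The drift stands upright in its holder at (182,180), the gripper is clear, the brass spacer lies in the cup at (323,145), and the other objects have not moved. I hand in.

```bash
python3 -c "
from workcell import arm
print(arm.hand_in())"
```

```text
the job is handed in; nothing more can be done
None
```

I pressed the spacer out into the white catch cup, with force readings no higher than about 11 N, stood the drift back upright in its small wooden holder, and handed the job in at about 22.6 s; the hand-in returned no verdict.

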